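# Shut and lock the jewellery cabinet

### The arm

A 6-joint arm with a two-finger parallel gripper is mounted at the origin on the work surface. World frame = base frame: x ahead of the robot, y to its left, z up, the work surface at z = 0. Lengths are in m, angles in rad, forces in N, time in s.
With the tool pointing down it reaches from about 0.35 to 0.775 m from the base axis. Payload 7.3 kg.
Tool frame: the origin (TCP) lies midway between the tips of the shut fingers; the grasp point (between the pads) lies 19 mm behind it; z points along the fingers, y is the line along which they close (so a half turn about z gives the same grasp; the last joint's range is limited). The gripper opens to 92 mm and grips with 3 to 60 N. Pads are 19 mm wide; open, the fingers measure 130 mm over their backs; the gripper's body (75 mm by 190 mm) begins 47 mm behind the grasp point.
Start: joints at [-1.279, 0.342, 1.524, -0, 1.275, -0.146], TCP at [0.223, -0.475, 0.227] pointing down, gripper open.
Joint ranges: [-2.53, 2.53], [-0.77, 2.02], [0.04, 2.7], [-1, 4.14], [0.28, 2.66], [-3.11, 3.11]. Speed limits (rad/s): [2.57, 2.57, 3.14, 3.14, 3.14, 3.14].

### API

Orientations are given as [roll, pitch, yaw] about the fixed x, y, z axes, in that order (R = Rz(yaw) Ry(pitch) Rx(roll)).
In Python, from cell import robot, read_camera, camera_params, nets gives the robot as it stands. The module is installed in compiled form; this text tells all that it offers.
- The arm moves only by the tool step_arm, never from a script. Its argument "steps" is a list of rows, each an object of numbers: "x", "y", "z": the shift along the tool's x, y, z as a fraction of full scale; "rx", "ry", "rz": the turn, a rotation vector about the tool's x, y, z as a fraction of full scale; "claw": the opening, from -1 (shut) to 1 (fully open). In form: [{"x": .., "y": .., "z": .., "rx": .., "ry": .., "rz": .., "claw": ..}, ...]. A call has 1 to 12 rows; each row is the pose to reach, as a shift and turn from the pose commanded when the call began, along the tool's axes at that moment; what a row does not reach only later rows make up. Full scale, the value 1, is 750 mm for a shift and pi/4 rad for a turn. A row lasts 1/12 s, in which the tool goes at most 41.7 mm and 7.16 degrees, less where a joint would pass 70% of its speed; a pose out of reach is approached as far as the arm can. A call with a number of a shift or a turn outside -1 to 1 is refused whole. A call with a gripper value outside its range is refused whole. The fingers move at their own pace and stop on an object; "squeeze" is the grip in N (left out, the last holds). Time passes only in rows, so rows that repeat a pose let the fingers close. It gives the time, the measured TCP pose, the force, the opening and the grip force at its end, in the units of the state.
- robot.observe(): the state, without advancing time (a new reading comes with each control period).
- read_camera(name): name is "scene" or "top" or "wrist"; returns (picture, depth): 420x560x3 uint8, blue, green, red; 420x560 float32, m along the optical axis (not along the pixel's ray), 0 where there is no reading.
- camera_params(name): a dict with "fx", "fy", "cx", "cy" (pixels), "R" (3x3) and "t" (3): a world point X has camera coordinates R X + t; the wrist camera has in their place "hand_eye" (4x4, takes a point from camera to tool coordinates, whose origin is the TCP and whose axes are the flange's). Camera axes: x right, y down, z forward; pixel columns grow to the right and rows downward; lengths in m; the calibration is good to about 2 mm. The wrist camera is an equidistant fisheye: a pixel r from the principal point sees the ray r / f radians off the axis. A picture is of the moment at which its call begins: read the wrist's pose just before it. camera_params takes no time and is no camera call.
- robot.hand_in(): hands the job in; it is judged then, once.
Trained networks look in the newest picture that a camera, given by its name, has taken for a name from the list of things; names that differ only in an ending like _2 or _b are one class to them, and where a whole thing is asked for, a point or a joint stands for the part that bears it (a point fixed in the world has none). Each returns a list of dicts, best first, with "conf" (0 to 1); they miss things now and then, are a little off and sometimes report something else, mostly with a low value. They report only what shows in the picture. A call takes as long as a camera call.
- nets.masks_of(camera, query): "region" (420x560 bool, what is visible of it) and "box" ([left, top, right, bottom] in pixels, round what is visible of it).
- nets.landmark_of(camera, query): "pixel" ([row, column] in pixels: a listed point, or the origin of a listed thing).
The state is a dict: "time": time; "qpos": joint angles; "qvel": joint speeds; "joint_efforts": joint torques, N m; "tool_pos": TCP position; "tool_rot": TCP orientation; "contact_force": force on the tool from outside, world axes, zero at the start; "torque": the same for the moment, N m; "opening": finger opening in m; "grip_force": force on a finger pad.
Only numpy, scipy, OpenCV 4.12 (cv2) and the standard library are available. Lean on these libraries where they do the work, as an engineer would, in place of code of your own. Each camera call takes 0.05 s, during which the arm holds its last target. There are 200 camera calls.

### The job

Push the jewellery cabinet's mirrored door fully shut, and only then, with fingertip friction, turn the big knurled lock dial on its top clockwise by one click, so that it rests in the detent at the red dot and never goes on to the yellow dot. Do it all by touch: pick nothing up, and leave the cologne bottle, the atomizer and the beard brush where they stand.

Things in the scene. Friction and masses are not known exactly. Their poses are not given: they have to be found in the camera images.
- cabinet: mid-brown wooden jewellery cabinet, fixed to the dresser, 170 deep (its x) x 180 wide (its y) x 180 high; origin at the centre of its underside; x points from its front into it (away from the robot, yaw within 0.28), y to its left, z up. The mirrored door is on its front (-x) face, the lock dial on its top
- door (a joint): opening angle of the mirrored door, rad: 0 shut, at a hard stop; grows as the free edge swings out to the front. Starts ajar at 0.3 to 0.6. Panel 178 wide x 168 high x 12 thick, from 4 to 172 mm above the dresser, hinged on the cabinet's left (+y) front edge; no handle or latch; about 0.4 kg, hinge drag 0.06 N m, stays where it is left
- door_hinge (a point): point on the door's hinge axis at the top of the panel (172 mm high), on the panel's rear face, at its left edge; cabinet frame (-86, 89, 172) mm
- door_push (a point): point on the door's mirrored outer face, 145 mm from the hinge along the panel and 23 mm below its top edge; moves with the door. Its x points into the panel (from mirror to rear face), its y along the panel towards the hinge
- dial (a joint): angle of the lock dial, rad, growing clockwise seen from above: detents at 0 (white dot, unlocked; starts here), 0.7 (red dot, locked) and 1.4 (yellow dot), stops at -0.12 and 1.52. Leaving the first detent takes about 0.06 N m, less after that; let go between 0.42 and 0.98 it snaps into the detent at 0.7
- dial_top (a point): centre of the lock dial's flat top, on its upright axis, 202 mm above the dresser; cabinet frame (30, 0, 202) mm. Black metal disc 92 in diameter (too wide to grip), 22 high, knurled with steel ribs on the rim and the outer part of the face, with a white pointer line from centre to rim. Closed fingertips pressed on the face with 6 to 15 N (friction 0.5 or so), 37 mm off the axis, carry it round
- red_dot (a point): centre of the red dot, one of three flat dots 12 across on the cabinet's top board, 57 mm from the dial's axis: white straight to the cabinet's front (-x), red 40 degrees clockwise from it (towards +y), yellow 80 degrees clockwise. The dial's white line points at the dot of its detent
- tray: fixed brushed aluminium tray 150 x 150, floor 4 thick, rim 12 high; origin at the centre of its underside; stands beside the cabinet, on either side
- cologne: loose rectangular cologne bottle of amber glass with a black cap, 35 x 60 x 109 high, 0.3 kg, standing on the tray; origin at the centre of its underside; leave alone
- atomizer: loose slim blue and steel travel atomizer, 19 in diameter, 90 high, 60 g, standing on the tray; origin at the centre of its underside; leave alone
- brush: loose wooden beard brush lying bristles down on the dresser, 115 x 42 x 32 high; origin at the centre of its underside; lies beside the cabinet on the side away from the tray; leave alone

How it is judged:
By the outcome, as a careful person would: the job done as asked, in the order asked, and still so for the second after the job is handed in, with the robot touching nothing.
It also fails if it takes over 48 s, if anything falls off the work surface, if the arm or the gripper's body presses on something with over 40 N, if the wrist force passes 120 N, or if a joint passes its speed limit or range.

## Working session

There is one attempt and no reset: what is moved stays moved. The work goes in short steps, Python scripts to look and compute and a tool call to move; the robot and the scene stay as the last step left them, time stands still between calls to the robot, and variables do not carry over. Pictures are saved under pics/ and viewed, at most 10 in all, crops included, and the job is handed in when it is done.

Besides the shell and the picture viewer there is one more tool, called after "Emit:" as a command line: name --argument value ..., lists and objects as JSON in quotes. step_arm: Moves the arm, as the interface text tells. Its arguments: {"type":"object","properties":{"steps":{"type":"array","items":{"type":"object","properties":{"x":{"type":"number","minimum":-1,"maximum":1},"y":{"type":"number","minimum":-1,"maximum":1},"z":{"type":"number","minimum":-1,"maximum":1},"rx":{"type":"number","minimum":-1,"maximum":1},"ry":{"type":"number","minimum":-1,"maximum":1},"rz":{"type":"number","minimum":-1,"maximum":1},"claw":{"type":"number"}}}},"squeeze":{"type":"number"}},"required":["steps"]}

```bash
mkdir -p pics
cat > h.py <<'E'
import numpy as np, cv2
from cell import robot, read_camera, camera_params, nets
from scipy.spatial.transform import Rotation as Ro
def pix2w(cam,d,rc):
    p=camera_params(cam); r,c=rc
    X=np.array([(c-p['cx'])/p['fx']*d,(r-p['cy'])/p['fy']*d,d])
    return np.array(p['R']).T@(X-np.array(p['t']))
def cloud(cam,depth,mask=None):
    p=camera_params(cam); m=depth>0
    if mask is not None: m&=mask
    r,c=np.nonzero(m); d=depth[m]
    X=np.stack([(c-p['cx'])/p['fx']*d,(r-p['cy'])/p['fy']*d,d],1)
    return (X-np.array(p['t']))@np.array(p['R'])
E
python3 - <<'E'
from h import *
np.set_printoptions(precision=4,suppress=True)
s=robot.observe(); print(s['tool_pos'],s['tool_rot'],s['time'],s['contact_force'])
ims=[]
for cam in('scene','top'):
    im,d=read_camera(cam); ims.append(im); np.save(f'{cam}.npy',d)
    for q in('dial_top','door_hinge','door_push','red_dot','cabinet','tray','cologne','atomizer','brush'):
        for o in nets.landmark_of(cam,q)[:1]:
            r,c=o['pixel']; dd=d[int(round(r)),int(round(c))]
            print(cam,q,round(o['conf'],2),np.round([r,c]),pix2w(cam,dd,(r,c)))
cv2.imwrite('pics/scene.png',ims[0]);cv2.imwrite('pics/top.png',ims[1])
print(robot.observe()['time'])
E
```

```text
[ 0.2225 -0.4751  0.226 ] [-3.14   -0.0002  0.4378] 0.0 [-0.604   0.0352 -0.5067]
scene dial_top 0.69 [223. 237.] [ 0.6507 -0.0259  0.2013]
scene door_hinge 0.86 [175. 261.] [ 0.428   0.1119 -0.002 ]
scene door_push 0.86 [168. 194.] [ 0.471  -0.0567  0.1692]
scene red_dot 0.78 [209. 244.] [ 0.6275 -0.0019  0.2039]
scene cabinet 0.62 [260. 237.] [ 0.7127 -0.051   0.1829]
scene tray 0.81 [240. 326.] [0.6908 0.1552 0.0723]
scene cologne 0.64 [252. 336.] [0.7191 0.1675 0.0567]
scene atomizer 0.49 [225. 308.] [0.6146 0.1526 0.0173]
scene brush 0.95 [298. 150.] [ 0.6529 -0.2325  0.0318]
top dial_top 0.78 [191. 317.] [ 0.6515 -0.0271  0.201 ]
top door_hinge 0.64 [244. 276.] [0.5415 0.0578 0.0754]
top door_push 0.65 [285. 331.] [ 0.4586 -0.0579  0.1736]
top red_dot 0.68 [211. 300.] [0.6111 0.007  0.178 ]
top tray 0.91 [196. 228.] [0.6632 0.1812 0.0021]
top cologne 0.61 [179. 227.] [0.6896 0.1698 0.1104]
top atomizer 0.58 [218. 236.] [0.6035 0.1561 0.0468]
top brush 0.98 [212. 388.] [ 0.6209 -0.2176  0.0313]
1.0
```

View pics/scene.png

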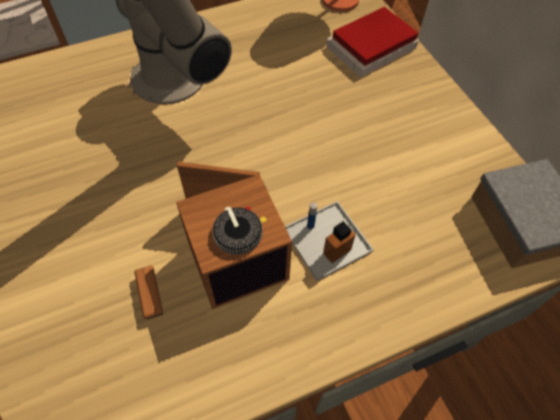

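View pics/top.png

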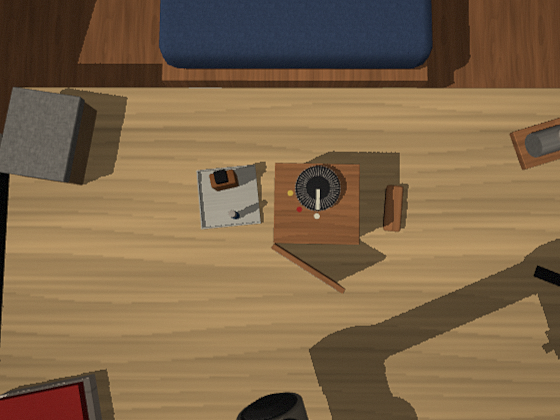

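Run:
```python
from h import *
np.set_printoptions(precision=4,suppress=True)
d=np.load('top.npy'); P=cloud('top',d)
# dial
m=(abs(P[:,2]-.202)<.004)&(P[:,0]>.5)&(P[:,0]<.8)&(abs(P[:,1])<.2)
c,r=cv2.minEnclosingCircle((P[m,:2]).astype(np.float32)); print('dial circ',c,r,np.median(P[m],0),m.sum(),P[m].mean(0))
# cabinet top board
m2=(abs(P[:,2]-.180)<.004)&(abs(P[:,0]-.65)<.2)&(abs(P[:,1])<.2)
q=P[(m|m2)&(P[:,0]>.5)]; R=cv2.minAreaRect(q[:,:2].astype(np.float32)); print('cab rect',R,np.median(P[m2,2]))
print(cv2.boxPoints(R))
# door top edge
m3=(abs(P[:,2]-.172)<.004)&(P[:,0]>.35)&(P[:,0]<.6)&(abs(P[:,1])<.2)
print('door',m3.sum(),P[m3][np.argsort(P[m3,1])][::max(1,m3.sum()//25)])
print(camera_params('top'))
```

```text
dial circ (0.6581830382347107, -0.028743959963321686) 0.047166675329208374 [ 0.6579 -0.0283  0.202 ] 1560 [ 0.6579 -0.0283  0.202 ]
cab rect ((0.6284130215644836, -0.028244882822036743), (0.17975030839443207, 0.17015400528907776), 89.12358093261719) 0.17992011547211087
[[ 0.542  -0.1168]
 [ 0.7121 -0.1194]
 [ 0.7149  0.0603]
 [ 0.5447  0.0629]]
door 492 [[ 0.5473 -0.115   0.176 ]
 [ 0.4478 -0.0806  0.1754]
 [ 0.4559 -0.0746  0.1743]
 [ 0.4536 -0.0686  0.1727]
 [ 0.4639 -0.0624  0.1731]
 [ 0.4657 -0.0564  0.1705]
 [ 0.466  -0.0519  0.1735]
 [ 0.4742 -0.0458  0.1727]
 [ 0.474  -0.0396  0.1715]
 [ 0.4803 -0.0333  0.1719]
 [ 0.4761 -0.0291  0.172 ]
 [ 0.4802 -0.0229  0.1712]
 [ 0.4906 -0.0166  0.1716]
 [ 0.4884 -0.0104  0.1703]
 [ 0.5009 -0.0041  0.1706]
 [ 0.4969  0.0003  0.1743]
 [ 0.4966  0.0064  0.1703]
 [ 0.5071  0.0127  0.1708]
 [ 0.5112  0.019   0.1703]
 [ 0.5175  0.0253  0.1719]
 [ 0.5175  0.0316  0.1711]
 [ 0.5238  0.0359  0.173 ]
 [ 0.5239  0.0422  0.175 ]
 [ 0.5279  0.0485  0.1724]
 [ 0.53    0.0548  0.1713]
 [ 0.53    0.0611  0.1717]]
{'fx': 401.962721966697, 'fy': 401.962721966697, 'cx': 279.25995647749556, 'cy': 207.06395255911275, 'R': array([[ 0.003 , -1.    , -0.0052],
       [-0.997 , -0.0026, -0.0778],
       [ 0.0778,  0.0055, -0.997 ]]), 't': array([0.0493, 0.6323, 0.976 ])}
```

The scene shows the door ajar at about 0.5 rad and the free edge at top-camera pixel (row 290, col 343). The dial is at (row 188, col 318) with its line on the white dot, and the tray is on the +y side with the brush on the −y side. Measured heights (202, 180 and 172 mm) and sizes match the task text. Cabinet centre is about (0.628, −0.028), yaw about −0.015. Next I move in front of the door.

Emit:
step_arm --steps '[{"x": 0.467, "y": -0.407, "rz": 0.557, "claw": -1}, {"x": 0.467, "y": -0.407, "rz": 0.557, "claw": -1}, {"x": 0.467, "y": -0.407, "rz": 0.557, "claw": -1}, {"x": 0.467, "y": -0.407, "rz": 0.557, "claw": -1}, {"x": 0.467, "y": -0.407, "rz": 0.557, "claw": -1}, {"x": 0.467, "y": -0.407, "rz": 0.557, "claw": -1}, {"x": 0.467, "y": -0.407, "rz": 0.557, "claw": -1}, {"x": 0.467, "y": -0.407, "rz": 0.557, "claw": -1}, {"x": 0.467, "y": -0.407, "rz": 0.557, "claw": -1}, {"x": 0.467, "y": -0.407, "rz": 0.557, "claw": -1}, {"x": 0.467, "y": -0.407, "rz": 0.557, "claw": -1}, {"x": 0.467, "y": -0.407, "rz": 0.557, "claw": -1}]'

```text
$.steps[0]: bad value
```

Emit:
step_arm --steps '[{"x": 0.467, "y": -0.407, "z": 0, "rx": 0, "ry": 0, "rz": 0.557, "claw": -1}, {"x": 0.467, "y": -0.407, "z": 0, "rx": 0, "ry": 0, "rz": 0.557, "claw": -1}, {"x": 0.467, "y": -0.407, "z": 0, "rx": 0, "ry": 0, "rz": 0.557, "claw": -1}, {"x": 0.467, "y": -0.407, "z": 0, "rx": 0, "ry": 0, "rz": 0.557, "claw": -1}, {"x": 0.467, "y": -0.407, "z": 0, "rx": 0, "ry": 0, "rz": 0.557, "claw": -1}, {"x": 0.467, "y": -0.407, "z": 0, "rx": 0, "ry": 0, "rz": 0.557, "claw": -1}, {"x": 0.467, "y": -0.407, "z": 0, "rx": 0, "ry": 0, "rz": 0.557, "claw": -1}, {"x": 0.467, "y": -0.407, "z": 0, "rx": 0, "ry": 0, "rz": 0.557, "claw": -1}, {"x": 0.467, "y": -0.407, "z": 0, "rx": 0, "ry": 0, "rz": 0.557, "claw": -1}, {"x": 0.467, "y": -0.407, "z": 0, "rx": 0, "ry": 0, "rz": 0.557, "claw": -1}, {"x": 0.467, "y": -0.407, "z": 0, "rx": 0, "ry": 0, "rz": 0.557, "claw": -1}, {"x": 0.467, "y": -0.407, "z": 0, "rx": 0, "ry": 0, "rz": 0.557, "claw": -1}]'

```text
time: 2.0
tool_pos: [0.4117, -0.0458, 0.227]
tool_rot: [-3.14, -0.001, 0.005]
contact_force: [-1.5, -0.0, -0.7]
opening: 0.0166
grip_force: 0.0
```

Emit:
step_arm --steps '[{"x": 0, "y": 0, "z": 0.055, "rx": 0, "ry": 0, "rz": 0, "claw": -1}, {"x": 0, "y": 0, "z": 0.116, "rx": 0, "ry": 0, "rz": 0, "claw": -1}, {"x": 0, "y": 0, "z": 0.116, "rx": 0, "ry": 0, "rz": 0, "claw": -1}, {"x": 0, "y": 0, "z": 0.116, "rx": 0, "ry": 0, "rz": 0, "claw": -1}, {"x": 0, "y": 0, "z": 0.116, "rx": 0, "ry": 0, "rz": 0, "claw": -1}]'

```text
time: 2.42
tool_pos: [0.4112, -0.0512, 0.141]
tool_rot: [3.141, -0.001, -0.0]
contact_force: [-0.0, -0.7, 0.9]
opening: 0.0001
grip_force: 0.0
```

Emit:
step_arm --steps '[{"x": 0.02, "y": 0, "z": 0, "rx": 0, "ry": 0, "rz": 0, "claw": -1}, {"x": 0.03, "y": 0, "z": 0, "rx": 0, "ry": 0, "rz": 0, "claw": -1}, {"x": 0.04, "y": 0, "z": 0, "rx": 0, "ry": 0, "rz": 0, "claw": -1}, {"x": 0.048, "y": 0, "z": 0, "rx": 0, "ry": 0, "rz": 0, "claw": -1}, {"x": 0.056, "y": 0, "z": 0, "rx": 0, "ry": 0, "rz": 0, "claw": -1}, {"x": 0.064, "y": 0, "z": 0, "rx": 0, "ry": 0, "rz": 0, "claw": -1}, {"x": 0.072, "y": 0, "z": 0, "rx": 0, "ry": 0, "rz": 0, "claw": -1}, {"x": 0.08, "y": 0, "z": 0, "rx": 0, "ry": 0, "rz": 0, "claw": -1}, {"x": 0.088, "y": 0, "z": 0, "rx": 0, "ry": 0, "rz": 0, "claw": -1}, {"x": 0.096, "y": 0, "z": 0, "rx": 0, "ry": 0, "rz": 0, "claw": -1}, {"x": 0.104, "y": 0, "z": 0, "rx": 0, "ry": 0, "rz": 0, "claw": -1}, {"x": 0.112, "y": 0, "z": 0, "rx": 0, "ry": 0, "rz": 0, "claw": -1}]'

```text
time: 3.42
tool_pos: [0.4949, -0.0505, 0.1396]
tool_rot: [3.141, 0.0, 0.0]
contact_force: [-0.7, -0.3, 1.1]
opening: 0.0005
grip_force: 0.3
```

Emit:
step_arm --steps '[{"x": 0.008, "y": 0, "z": 0, "rx": 0, "ry": 0, "rz": 0, "claw": -1}, {"x": 0.014, "y": 0, "z": 0, "rx": 0, "ry": 0, "rz": 0, "claw": -1}, {"x": 0.018, "y": 0, "z": 0, "rx": 0, "ry": 0, "rz": 0, "claw": -1}, {"x": 0.022, "y": 0, "z": 0, "rx": 0, "ry": 0, "rz": 0, "claw": -1}, {"x": 0.025, "y": 0, "z": 0, "rx": 0, "ry": 0, "rz": 0, "claw": -1}, {"x": 0.028, "y": 0, "z": 0, "rx": 0, "ry": 0, "rz": 0, "claw": -1}, {"x": 0.03, "y": 0, "z": 0, "rx": 0, "ry": 0, "rz": 0, "claw": -1}, {"x": 0.03, "y": 0, "z": 0, "rx": 0, "ry": 0, "rz": 0, "claw": -1}]'

```text
time: 4.08
tool_pos: [0.5172, -0.0505, 0.1398]
tool_rot: [3.142, -0.0, 0.0]
contact_force: [0.2, -0.7, -0.1]
opening: 0.0005
grip_force: 0.0
```

Emit:
step_arm --steps '[{"x": 0.002, "y": 0, "z": 0, "rx": 0, "ry": 0, "rz": 0, "claw": -1}, {"x": 0.004, "y": 0, "z": 0, "rx": 0, "ry": 0, "rz": 0, "claw": -1}, {"x": 0.006, "y": 0, "z": 0, "rx": 0, "ry": 0, "rz": 0, "claw": -1}, {"x": 0.006, "y": 0, "z": 0, "rx": 0, "ry": 0, "rz": 0, "claw": -1}]'

```text
time: 4.42
tool_pos: [0.5201, -0.0505, 0.1397]
tool_rot: [3.142, 0.003, 0.0]
contact_force: [-6.1, -0.8, 4.2]
opening: 0.0008
grip_force: 3.2
```

Emit:
step_arm --steps '[{"x": 0.002, "y": 0, "z": 0, "rx": 0, "ry": 0, "rz": 0, "claw": -1}, {"x": 0.003, "y": 0, "z": 0, "rx": 0, "ry": 0, "rz": 0, "claw": -1}, {"x": 0.003, "y": 0, "z": 0, "rx": 0, "ry": 0, "rz": 0, "claw": -1}]'

```text
time: 4.67
tool_pos: [0.5201, -0.0506, 0.1397]
tool_rot: [-3.142, 0.008, 0.0]
contact_force: [-14.5, -2.5, 9.8]
opening: 0.0002
grip_force: 7.6
```

Emit:
step_arm --steps '[{"x": -0.02, "y": 0, "z": 0, "rx": 0, "ry": 0, "rz": 0, "claw": -1}, {"x": -0.06, "y": 0, "z": 0, "rx": 0, "ry": 0, "rz": 0, "claw": -1}, {"x": -0.08, "y": 0, "z": -0.05, "rx": 0, "ry": 0, "rz": 0, "claw": -1}, {"x": -0.08, "y": 0, "z": -0.1, "rx": 0, "ry": 0, "rz": 0, "claw": -1}, {"x": -0.08, "y": 0, "z": -0.14, "rx": 0, "ry": 0, "rz": 0, "claw": -1}, {"x": -0.08, "y": 0, "z": -0.14, "rx": 0, "ry": 0, "rz": 0, "claw": -1}]'

```text
time: 5.17
tool_pos: [0.4665, -0.0512, 0.251]
tool_rot: [3.138, -0.012, 0.0]
contact_force: [0.9, -0.0, 0.9]
opening: 0.0006
grip_force: 0.0
```

Run:
```python
from h import *
np.set_printoptions(precision=4,suppress=True)
s=robot.observe(); print(s['tool_pos'],s['tool_rot'],s['time'],s['contact_force'])
im,d=read_camera('top'); im2,d2=read_camera('scene')
P=cloud('top',d); m3=(abs(P[:,2]-.172)<.004)&(P[:,0]>.35)&(P[:,0]<.56)&(abs(P[:,1])<.2)
for a in P[m3][np.argsort(P[m3,1])][::max(1,m3.sum()//15)]: print(a)
cv2.imwrite('pics/a.png',np.hstack([cv2.resize(im[130:330,200:420],None,fx=1.8,fy=1.8),cv2.resize(im2[130:330,130:350],None,fx=1.8,fy=1.8)]))
```

```text
[ 0.4665 -0.0512  0.251 ] [ 3.1384 -0.0118  0.0003] 5.1667 [ 0.8911 -0.0251  0.8553]
[ 0.5368 -0.1139  0.1698]
[ 0.5305 -0.1026  0.1737]
[ 0.5347 -0.0922  0.1735]
[ 0.5388 -0.0801  0.1705]
[ 0.5304 -0.0693  0.1718]
[ 0.5387 -0.0588  0.1728]
[ 0.5304 -0.0481  0.1739]
[ 0.5344 -0.0359  0.1703]
[ 0.5407 -0.0231  0.1722]
[ 0.5365 -0.0083  0.1722]
[0.5385 0.0042 0.1706]
[0.5427 0.0148 0.171 ]
[0.5364 0.0253 0.1726]
[0.5405 0.038  0.1707]
[0.5363 0.0485 0.1729]
[0.5363 0.059  0.1711]
```

View pics/a.png

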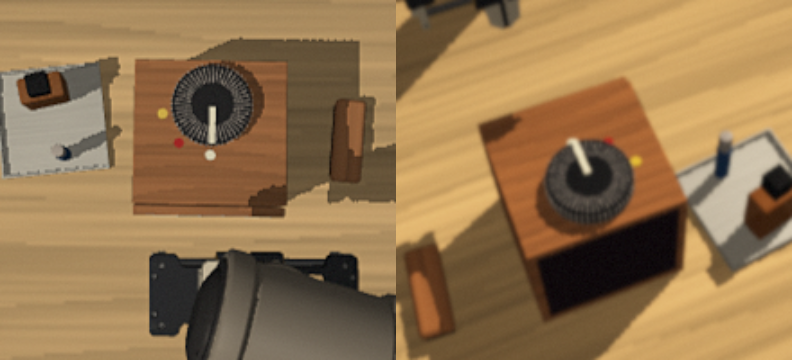

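The pictures show the door flush along the cabinet's front, with its top edge at x ≈ 0.530–0.542 at every y. The dial's line is still on the white dot, and the red dot is at about (143, 179) in the left crop. Next I hover over the dial's front.

Emit:
step_arm --steps '[{"x": 0.045, "y": 0, "z": 0, "rx": 0, "ry": 0, "rz": -0.1, "claw": -1}, {"x": 0.09, "y": -0.006, "z": 0, "rx": 0, "ry": 0, "rz": -0.2, "claw": -1}, {"x": 0.135, "y": -0.012, "z": 0, "rx": 0, "ry": 0, "rz": -0.3, "claw": -1}, {"x": 0.18, "y": -0.012, "z": 0, "rx": 0, "ry": 0, "rz": -0.4, "claw": -1}, {"x": 0.212, "y": -0.012, "z": 0, "rx": 0, "ry": 0, "rz": -0.446, "claw": -1}, {"x": 0.212, "y": -0.012, "z": 0.02, "rx": 0, "ry": 0, "rz": -0.446, "claw": -1}, {"x": 0.212, "y": -0.012, "z": 0.03, "rx": 0, "ry": 0, "rz": -0.446, "claw": -1}, {"x": 0.212, "y": -0.012, "z": 0.03, "rx": 0, "ry": 0, "rz": -0.446, "claw": -1}, {"x": 0.212, "y": -0.012, "z": 0.03, "rx": 0, "ry": 0, "rz": -0.446, "claw": -1}]'

```text
time: 6.02
tool_pos: [0.6215, -0.0413, 0.2208]
tool_rot: [-3.14, 0.003, 0.35]
contact_force: [0.2, 0.1, 0.4]
opening: 0.0004
grip_force: 0.0
```

Emit:
step_arm --steps '[{"x": 0.003, "y": 0.001, "z": 0.012, "rx": 0, "ry": 0, "rz": 0, "claw": -1}, {"x": 0.003, "y": 0.001, "z": 0.02, "rx": 0, "ry": 0, "rz": 0, "claw": -1}, {"x": 0.003, "y": 0.001, "z": 0.023, "rx": 0, "ry": 0, "rz": 0, "claw": -1}, {"x": 0.003, "y": 0.001, "z": 0.025, "rx": 0, "ry": 0, "rz": 0, "claw": -1}, {"x": 0.003, "y": 0.001, "z": 0.025, "rx": 0, "ry": 0, "rz": 0, "claw": -1}]'

```text
time: 6.43
tool_pos: [0.6248, -0.0414, 0.2033]
tool_rot: [-3.141, 0.0, 0.35]
contact_force: [0.6, -1.1, -0.7]
opening: 0.0004
grip_force: 0.0
```

Emit:
step_arm --steps '[{"x": 0, "y": 0, "z": 0.001, "rx": 0, "ry": 0, "rz": 0, "claw": -1}, {"x": 0, "y": 0, "z": 0.002, "rx": 0, "ry": 0, "rz": 0, "claw": -1}, {"x": 0, "y": 0, "z": 0.002, "rx": 0, "ry": 0, "rz": 0, "claw": -1}]'

```text
time: 6.68
tool_pos: [0.6252, -0.0415, 0.2023]
tool_rot: [3.141, -0.001, 0.351]
contact_force: [-0.2, 0.3, -0.3]
opening: 0.0006
grip_force: 0.0
```

Emit:
step_arm --steps '[{"x": 0, "y": 0, "z": 0.001, "rx": 0, "ry": 0, "rz": 0, "claw": -1}, {"x": 0, "y": 0, "z": 0.001, "rx": 0, "ry": 0, "rz": 0, "claw": -1}, {"x": 0, "y": 0, "z": 0.001, "rx": 0, "ry": 0, "rz": 0, "claw": -1}]'

```text
time: 6.93
tool_pos: [0.6252, -0.0415, 0.2022]
tool_rot: [3.141, -0.001, 0.351]
contact_force: [-0.3, -0.7, 4.6]
opening: 0.0006
grip_force: 2.7
```

Emit:
step_arm --steps '[{"x": 0, "y": 0, "z": 0.001, "rx": 0, "ry": 0, "rz": 0, "claw": -1}, {"x": 0, "y": 0, "z": 0.001, "rx": 0, "ry": 0, "rz": 0, "claw": -1}, {"x": 0, "y": 0, "z": 0.001, "rx": 0, "ry": 0, "rz": 0, "claw": -1}]'

```text
time: 7.18
tool_pos: [0.6252, -0.0416, 0.2021]
tool_rot: [3.14, -0.002, 0.351]
contact_force: [-2.9, 0.5, 8.1]
opening: 0.0003
grip_force: 4.3
```

Run:
```python
from h import *
s=robot.observe(); print(s['tool_pos'],s['tool_rot'],s['time'],s['contact_force'])
p=np.array(s['tool_pos']);D=np.array([.6583,-.0287]);yaw=s['tool_rot'][2]
R=Ro.from_euler('xyz',s['tool_rot']).as_matrix()
v=p[:2]-D; print(np.linalg.norm(v))
for th in np.linspace(.06,.72,12):
    c,sn=np.cos(-th),np.sin(-th)
    w=D+np.array([[c,-sn],[sn,c]])@v-p[:2]
    t=R.T@np.r_[w,0]
    print(np.round(th,2),np.round(t/.75,4),round(th/(np.pi/4),3))
```

```text
[ 0.62521802 -0.04157014  0.20212682] [ 3.14026802e+00 -1.53431545e-03  3.50623411e-01] 7.1833 [-2.92929429  0.5422097   8.09671954]
0.03549729339292102
0.06 [ 0.     -0.0028 -0.    ] 0.076
0.12 [ 0.0002 -0.0057 -0.    ] 0.153
0.18 [ 0.0006 -0.0085 -0.    ] 0.229
0.24 [ 0.0011 -0.0113 -0.    ] 0.306
0.3 [ 0.0018 -0.014  -0.    ] 0.382
0.36 [ 0.0027 -0.0167 -0.    ] 0.458
0.42 [ 0.0037 -0.0194 -0.    ] 0.535
0.48 [ 0.0049 -0.022  -0.    ] 0.611
0.54 [ 0.0062 -0.0245 -0.    ] 0.688
0.6 [ 0.0077 -0.0269 -0.    ] 0.764
0.66 [ 0.0093 -0.0292 -0.    ] 0.84
0.72 [ 0.0111 -0.0314 -0.    ] 0.917
```

Emit:
step_arm --steps '[{"x": 0, "y": -0.003, "z": 0.001, "rx": 0, "ry": 0, "rz": 0.076, "claw": -1}, {"x": 0, "y": -0.0057, "z": 0.001, "rx": 0, "ry": 0, "rz": 0.153, "claw": -1}, {"x": 0.0006, "y": -0.0085, "z": 0.001, "rx": 0, "ry": 0, "rz": 0.229, "claw": -1}, {"x": 0.0011, "y": -0.0113, "z": 0.001, "rx": 0, "ry": 0, "rz": 0.306, "claw": -1}, {"x": 0.0018, "y": -0.014, "z": 0.001, "rx": 0, "ry": 0, "rz": 0.382, "claw": -1}, {"x": 0.0027, "y": -0.0167, "z": 0.001, "rx": 0, "ry": 0, "rz": 0.458, "claw": -1}, {"x": 0.0027, "y": -0.0167, "z": 0.001, "rx": 0, "ry": 0, "rz": 0.458, "claw": -1}]'

```text
time: 7.77
tool_pos: [0.6228, -0.0288, 0.2021]
tool_rot: [3.141, -0.003, -0.012]
contact_force: [-4.0, -0.5, 11.8]
opening: 0.0003
grip_force: 6.0
```

Run:
```python
from h import *
im2,d2=read_camera('scene');im,d=read_camera('top')
cv2.imwrite('pics/b.png',np.hstack([cv2.resize(im[140:260,250:380],None,fx=3,fy=3),cv2.resize(im2[170:290,170:300],None,fx=3,fy=3)]))
```

```text
(no output)
```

View pics/b.png

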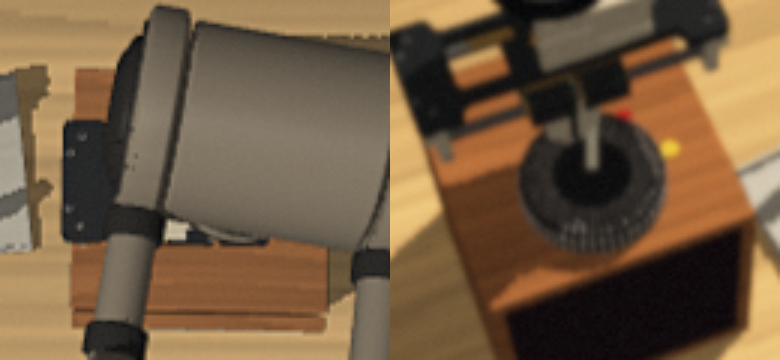

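The scene crop shows the line, at about (592, 140), now between the white and red dots, so the dial follows the fingers. I'll do the second half.

Emit:
step_arm --steps '[{"x": 0, "y": -0.003, "z": 0, "rx": 0, "ry": 0, "rz": 0.076, "claw": -1}, {"x": 0, "y": -0.0057, "z": 0, "rx": 0, "ry": 0, "rz": 0.153, "claw": -1}, {"x": 0.0006, "y": -0.0085, "z": 0, "rx": 0, "ry": 0, "rz": 0.229, "claw": -1}, {"x": 0.0011, "y": -0.0113, "z": 0, "rx": 0, "ry": 0, "rz": 0.306, "claw": -1}, {"x": 0.0018, "y": -0.014, "z": 0, "rx": 0, "ry": 0, "rz": 0.382, "claw": -1}, {"x": 0.0024, "y": -0.0158, "z": 0, "rx": 0, "ry": 0, "rz": 0.433, "claw": -1}, {"x": 0.0024, "y": -0.0158, "z": 0, "rx": 0, "ry": 0, "rz": 0.433, "claw": -1}]'

```text
time: 8.45
tool_pos: [0.6248, -0.0164, 0.2021]
tool_rot: [-3.141, -0.002, -0.351]
contact_force: [-4.1, 2.1, 11.8]
opening: 0.0005
grip_force: 6.1
```

Run:
```python
from h import *
im2,d2=read_camera('scene')
cv2.imwrite('pics/c.png',cv2.resize(im2[170:290,170:300],None,fx=4,fy=4))
```

```text
(no output)
```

View pics/c.png

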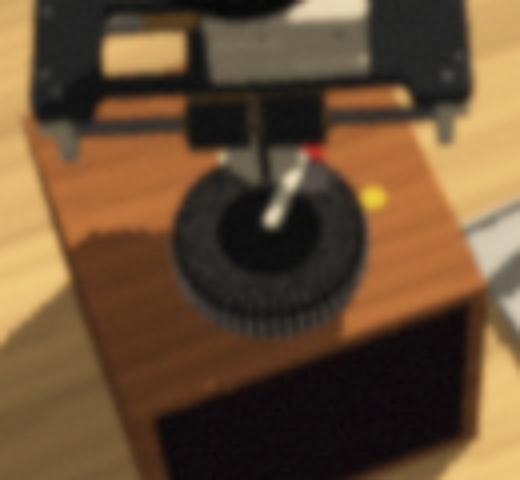

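The line, from (268, 222) to (308, 158), points at the red dot at (314, 152). I'll lift straight up and back away.

Emit:
step_arm --steps '[{"x": 0, "y": 0, "z": -0.002, "rx": 0, "ry": 0, "rz": 0, "claw": -1}, {"x": 0, "y": 0, "z": -0.005, "rx": 0, "ry": 0, "rz": 0, "claw": -1}, {"x": 0, "y": 0, "z": -0.02, "rx": 0, "ry": 0, "rz": 0, "claw": -1}, {"x": 0, "y": 0, "z": -0.06, "rx": 0, "ry": 0, "rz": 0, "claw": -1}, {"x": -0.05, "y": 0, "z": -0.08, "rx": 0, "ry": 0, "rz": 0, "claw": -1}, {"x": -0.1, "y": 0, "z": -0.08, "rx": 0, "ry": 0, "rz": 0, "claw": -1}, {"x": -0.15, "y": 0, "z": -0.08, "rx": 0, "ry": 0, "rz": 0, "claw": -1}, {"x": -0.2, "y": 0, "z": -0.08, "rx": 0, "ry": 0, "rz": 0, "claw": -1}, {"x": -0.25, "y": 0, "z": -0.08, "rx": 0, "ry": 0, "rz": 0, "claw": -1}, {"x": -0.25, "y": 0, "z": -0.08, "rx": 0, "ry": 0, "rz": 0, "claw": -1}, {"x": -0.25, "y": 0, "z": -0.08, "rx": 0, "ry": 0, "rz": 0, "claw": -1}]'

```text
time: 9.42
tool_pos: [0.4471, 0.0476, 0.2601]
tool_rot: [-3.142, -0.001, -0.348]
contact_force: [0.3, -0.5, 1.0]
opening: 0.0005
grip_force: 0.0
```

Run:
```python
from h import *
np.set_printoptions(precision=4,suppress=True)
im,d=read_camera('top'); im2,d2=read_camera('scene')
P=cloud('top',d); m3=(abs(P[:,2]-.172)<.004)&(P[:,0]>.35)&(P[:,0]<.56)&(abs(P[:,1])<.2)
for a in P[m3][np.argsort(P[m3,1])][::max(1,m3.sum()//8)]: print(a)
cv2.imwrite('pics/d.png',np.hstack([cv2.resize(im[140:260,190:400],None,fx=2,fy=2),cv2.resize(im2[140:260,170:350],None,fx=2,fy=2)]))
```

```text
[ 0.5305 -0.1137  0.1705]
[ 0.5388 -0.0926  0.1715]
[ 0.5408 -0.0718  0.1695]
[ 0.5345 -0.0504  0.1717]
[ 0.5345 -0.0294  0.1722]
[ 0.5385 -0.0021  0.1703]
[0.5427 0.019  0.1719]
[0.5426 0.0401 0.171 ]
```

View pics/d.png

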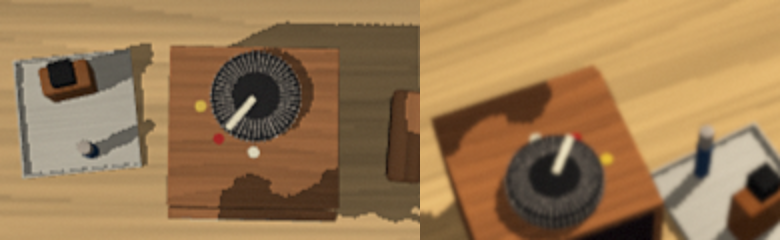

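The line, from (255, 97) to (230, 128), points at the red dot at (219, 138). The door is still shut, and the bottle and atomizer have not moved. The part of the brush in view is where it was. Handing in.

```bash
python3 -c "
from cell import robot
print(robot.hand_in())"
```

```text
the job is handed in; nothing more can be done
None
```

I pushed the door shut against its stop, then turned the dial clockwise one click to rest at the red dot, leaving the bottle, atomizer and brush untouched; the job is handed in, but no verdict came back.

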